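# Set the optical cell home in the transmission gauge

## Task

Pick up the optical cell, touching only its solid metal parts and never its clear faces, and stand it upright in the open end of the gauge's channel, turned so that its clear faces look at the lamp and the receiver. Slide it along the channel, under the sprung jaw's pressure, until it meets the end stop's bolt, hold it pressed there for a second with about 10 N (never above 15 N), then let go so that it stays home against the stop. Do not knock the other things about.

Things in the scene. Friction and masses are not known exactly. Their poses are not given: they have to be found in the camera images.
- cell: Optical cell to be set: upright square column, dark metal and glass, 30 x 30 mm, 72 mm tall, 0.13-0.21 kg, on the grey mat. Origin at the centre of its underside, z up. The solid metal side plates are the faces at x = +-15 mm: hold it by these (18 to 58 mm up, 30 mm wide). Clear glass faces look along +-y. A half turn makes no difference.
- cell_ridge (a point): Top centre of the cell, 72 mm above its underside: the bright ridge on its cap, 6 mm wide, 4 mm high, runs along the cell's x, parallel to the clear faces. Foot (0 to 18 mm up) and cap (58 to 68 mm) are metal all round.
- cell_glass: The cell's two clear faces, 18 to 58 mm up (carried by the cell, same origin and axes). The fingers must not touch them.
- gauge: Transmission gauge, fixed: grey bed plate 190 x 250 mm (x, y), 25 mm thick; its top is the channel's floor. Origin in its underside, below the light path, on the channel's centre line. The channel runs along x; the light path along y at x = 0. Cell at home: centre at y = 0, touching the rail, its y axis along this y axis (either way round).
- light (a point): Middle of the light path, 67 mm above the gauge's origin, between lamp (white barrel, +y) and receiver (black barrel, -y). The barrels begin 49 mm to either side, reach out to 119 mm and up to 88 mm above the gauge's origin.
- entry (a point): Middle of the channel's open end, on its floor, 66 mm before the light path (gauge x = -66 mm, y = 0): set the cell down here, its centre at y = 0 to +3 mm, then slide it towards the gauge's +x. Here the channel has a wall on the -y side only.
- rail (a point): Middle of the fixed rail's inner face, at floor height (gauge x = -35, y = -15 mm). The straight steel rail is 16 mm high, 12 mm thick, and runs along x from gauge x = -95 to +25 mm.
- jaw (a joint): Travel in m of the sprung jaw, steel, 16 mm high, opposite the rail: 0 at rest, grows outwards (+y), at most 6 mm. At rest its straight face (gauge x = -22 to +20 mm) is at y = +13 mm, so the cell opens it 2 mm and feels about 3 N. Its lead-in flares to y = +22 mm at x = -42 mm. No entry from above. Polished: sliding the cell takes about 1 to 5 N, more if it is pressed down.
- stop: End stop: rigid block on the bed, 18 x 26 x 18 mm, axes as the gauge's. Origin on the lower edge of its front face (gauge x = +26, y = 0 mm). A locked square steel bolt, 14 mm wide, reaching 2 to 14 mm above the floor, sticks out of it towards the cell by 4 to 18 mm, set differently each time and not measured: feel for it. The cell is home when its foot lies on the bolt's face.
- feeler (a joint): Travel in m of the small brass feeler pin (5 mm across, 8 mm above the floor) that stands 4 mm out of the bolt's face: 0 when free, grows as the cell pushes it in (spring below 0.5 N), 0.004 when the cell's foot lies on the bolt.
- blank: Solid plain dark metal dummy block, 30 x 30 x 45 mm, no windows; leave it. Origin at the centre of its underside.
- lens_cap: Black lens cap, 40 mm across, 12 mm high; leave it. Origin at the centre of its underside.
- pin_gauge: Small steel pin gauge, 24 mm foot, 40 mm high; leave it. Origin at the centre of its underside.
- brush: Dusting brush lying on the table; leave it.
- objective: Dark microscope objective, 32 mm across, 48 mm high; leave it. Origin at the centre of its underside.
- cleaner: White cleaner bottle, 44 mm across, 100 mm high; leave it. Origin at the centre of its underside.
- screwdriver: Screwdriver lying on the table; leave it.
Not all that is in view belongs to the job. Leave any blue or yellow look-alike of the cell alone.

How it is judged:
By the outcome, as a careful person would: the job done as asked, in the order asked, and still so for the second after the job is handed in, with the robot touching nothing.
It also fails if it takes over 67 s, if anything falls off the work surface, if the arm or the gripper's body presses on something with over 40 N, if the wrist force passes 120 N, or if a joint passes its speed limit or range.

## Robot

A 6-joint arm with a two-finger parallel gripper is mounted at the origin on the work surface. World frame = base frame: x ahead of the robot, y to its left, z up, the work surface at z = 0. Lengths are in mm, angles in rad, forces in N, time in s.
With the tool pointing down it reaches from about 300 to 875 mm from the base axis. Payload 6.4 kg.
Tool frame: the origin (TCP) lies between the finger pads; the fingertips stand 22 mm ahead of it and the grasp point (between the pads) lies 3 mm ahead of it; z points along the fingers, y is the line along which they close (so a half turn about z gives the same grasp; the last joint's range is limited). The gripper opens to 85 mm and grips with 20 to 120 N. Pads are 22 mm wide; open, the fingers measure 114 mm over their backs; the gripper's body (76 mm by 85 mm) begins 54 mm behind the grasp point. The pads swing forward as they close: fully open they stand 13 mm farther back than shut.
Start: joints at [1.058, 0.181, 1.607, -0, 1.354, -0.206], TCP at [173.644, 548.169, 253.288] pointing down, gripper open.
Joint ranges: [-2.99, 2.99], [-0.89, 2.07], [0.3, 2.58], [-1.14, 4.28], [0, 2.63], [-3.12, 3.12]. Speed limits (rad/s): [2.57, 2.57, 3.01, 3.14, 3.14, 3.14].

## Interface

Orientations are given as a 3x3 rotation matrix whose columns are the frame's x, y, z axes.
In Python, from cell import env gives the robot as it stands.
- The arm moves only by the tool servo_tool, never from a script. Its arguments are lists of equal length, an entry for each row: "rotation": the turn, a rotation vector about the tool's x, y, z scaled (see below), a list of three; "slide": the shift along the tool's x, y, z scaled (see below), a list of three; "jaw": the gripper command: -1 is shut, 1 is fully open, values between are in proportion. In form: {"rotation": [[wx, wy, wz], ...], "slide": [[tx, ty, tz], ...], "jaw": [jaw, ...]}. A call has 1 to 12 rows; each row shifts and turns the commanded pose from where the row before left it, along the tool's axes as they then stand; what a row does not reach is not made up. The controller multiplies each number of a shift by 0.3 m and each number of a turn by 5 degrees. A row lasts 1/8 s, in which the tool goes at most 62.5 mm and 10.7 degrees, less where a joint would pass 70% of its speed; a pose out of reach is approached as far as the arm can. A call with a number of a shift or a turn outside -1 to 1 is refused whole. A call with a gripper value outside its range is refused whole. The fingers move at their own pace and stop on an object; the grip force is fixed at half the most. Time passes only in rows, so rows that do not move let the fingers close. It gives the time, the measured TCP pose, the force, the opening and the grip force at its end, in the units of the state.
- env.state(): the state, without advancing time (a new reading comes with each control period).
- env.read_camera(name): name is "side" or "top" or "wrist"; returns the picture (384x512x3 uint8, red, green, blue); there is no depth.
- env.camera_info(name): a dict with "intrinsics" (3x3 intrinsics, pixels), "position" and "attitude" of the camera in the world; the wrist camera has in their place "T_tool_cam" (4x4, takes a point from camera to tool coordinates, whose origin is the TCP and whose axes are the flange's). Camera axes: x right, y up, looking along -z (the intrinsics and any distortion apply to the point x, -y, -z); pixel columns grow to the right and rows downward; lengths in mm; the calibration is good to about 2 mm. A picture is of the moment at which its call begins: read the wrist's pose just before it. camera_info takes no time and is no camera call.
- env.finish_job(): hands the job in; it is judged then, once.
The state is a dict: "time_s": time; "joints": joint angles; "joint_velocities": joint speeds; "joint_efforts": joint torques, N m; "tcp_pos": TCP position; "tool_rot": TCP orientation; "force": force on the tool from outside, world axes, zero at the start; "wrist_torque": the same for the moment, N m; "grip_width": opening from 0.0 (shut) to 1.0 (fully open); "gripper_force": force on a finger pad.
Only numpy, scipy, OpenCV 4.12 (cv2) and the standard library are available. Lean on these libraries where they do the work, as an engineer would, in place of code of your own. Each camera call takes 0.05 s, during which the arm holds its last target. There are 200 camera calls.

## Working session

There is one attempt and no reset: what is moved stays moved. The work goes in short steps, Python scripts to look and compute and a tool call to move; the robot and the scene stay as the last step left them, time stands still between calls to the robot, and variables do not carry over. Pictures are saved under pics/ and viewed, at most 10 in all, crops included, and the job is handed in when it is done.

Besides the shell and the picture viewer there is one more tool, called after "Call:" by a JSON object that holds its "name" and its "arguments". servo_tool: Moves the arm, as the interface text tells. Shifts and turns lie within -1 to 1; 1 stands for 0.3 m of shift or 5 degrees of turn. Its arguments: {"type":"object","properties":{"rotation":{"type":"array"},"slide":{"type":"array"},"jaw":{"type":"array"}},"required":["rotation","slide","jaw"]}

```bash
mkdir -p pics; ls; python3 - <<'E'
from cell import env
import cv2,numpy as np
np.set_printoptions(precision=3,suppress=True)
for n in ["side","top","wrist"]:
    im=env.read_camera(n); cv2.imwrite(f"pics/{n}0.png",im[:,:,::-1])
    print(n,env.camera_info(n))
s=env.state();print(s)
a=cv2.imread("pics/side0.png");b=cv2.imread("pics/top0.png")
E
```

```text
pics
side {'intrinsics': array([[414.556,   0.   , 264.972],
       [  0.   , 414.556, 200.014],
       [  0.   ,   0.   ,   1.   ]]), 'position': array([481.025, 911.42 , 629.841]), 'attitude': array([[-0.994,  0.075, -0.082],
       [-0.109, -0.536,  0.837],
       [ 0.018,  0.841,  0.541]])}
top {'intrinsics': array([[358.946,   0.   , 256.257],
       [  0.   , 358.946, 191.841],
       [  0.   ,   0.   ,   1.   ]]), 'position': array([ 362.596,   26.939, 1119.688]), 'attitude': array([[ 0.016,  0.981, -0.192],
       [-1.   ,  0.017,  0.003],
       [ 0.006,  0.192,  0.981]])}
wrist {'intrinsics': array([[272.056,   0.   , 251.328],
       [  0.   , 272.056, 190.475],
       [  0.   ,   0.   ,   1.   ]]), 'T_tool_cam': array([[  -0.001,    0.949,    0.314,   81.359],
       [   1.   ,    0.001,    0.   ,   -0.414],
       [  -0.   ,    0.314,   -0.949, -118.885],
       [   0.   ,    0.   ,    0.   ,    1.   ]])}
{'time_s': 0.15, 'joints': array([ 1.058,  0.181,  1.608, -0.   ,  1.354, -0.206]), 'joint_velocities': array([-0.001, -0.002, -0.003,  0.   ,  0.002, -0.   ]), 'joint_efforts': array([  0.   , -44.527, -35.169,  -0.   ,   0.006,   0.   ]), 'tcp_pos': array([173.452, 547.81 , 252.583]), 'tool_rot': array([[-0.953,  0.302, -0.001],
       [ 0.302,  0.953, -0.001],
       [ 0.   , -0.001, -1.   ]]), 'force': array([ 0.238, -0.111,  0.186]), 'wrist_torque': array([0.023, 0.02 , 0.02 ]), 'gripper_force': 0.0, 'grip_width': 0.9975052501269489}
```

View pics/top0.png

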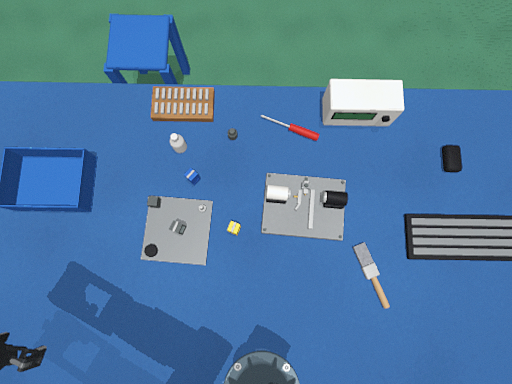

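View pics/side0.png

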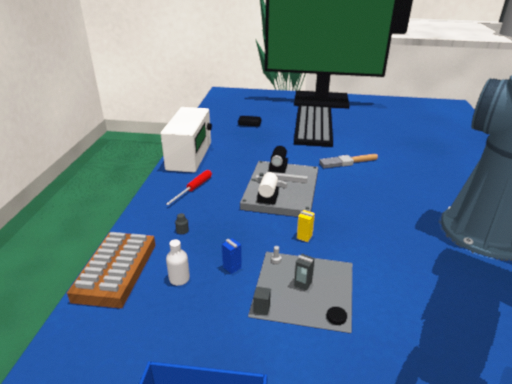

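Top view: the cell candidate stands on the mat at (178,227), with the blank at (153,202), lens cap (151,251), pin gauge (202,209), blue look-alike (193,176) and yellow look-alike (234,228). The dark, windowed column with the ridge at (178,227) matches the description (side view: (304,272)). In the top view the gauge's lamp is at (277,194), the receiver at (335,199) and the rail at (311,208). I check the choice in one close crop.

```bash
cat > h.py <<'E'
from cell import env
import cv2,numpy as np
np.set_printoptions(precision=2,suppress=True)
def cam(n,s=None):
    c=env.camera_info(n);K=c["intrinsics"]
    if n!="wrist": return K,np.array(c["attitude"]),np.array(c["position"])
    T=np.array(c["T_tool_cam"]);R=np.array(s["tool_rot"])
    return K,R@T[:3,:3],R@T[:3,3]+s["tcp_pos"]
def ray(C,u,v):
    K,R,p=C; d=np.linalg.solve(K,[u,v,1]); return p,R@[d[0],-d[1],-d[2]]
def onz(C,u,v,z):
    p,d=ray(C,u,v); return p+d*(z-p[2])/d[2]
def proj(C,P):
    K,R,p=C; q=R.T@(np.asarray(P,float)-p); q=K@[q[0],-q[1],-q[2]]; return q[:2]/q[2]
def move(s,target,yaw_deg=0):
    "remaining shift in tool axes, mm and in units"
    d=np.array(s["tool_rot"]).T@(np.asarray(target,float)-s["tcp_pos"]); return d,d/300
E
python3 - <<'E'
from h import *
C=cam("top"); 
for nm,u,v,z in [("cell",176,224,72),("lamp",277,194,67),("rec",335,199,67),("rail near",311,228,41),("rail far",311,191,41),("plateTL",266,174,25),("TR",346,180,25),("BL",263,235,25),("BR",344,239,25)]: print(nm,onz(C,u,v,z))
t=cv2.imread("pics/top0.png")[185:275,130:260]; s=cv2.imread("pics/side0.png")[215:335,230:370]; w=cv2.imread("pics/wrist0.png")
o=np.zeros((600,800,3),np.uint8)
o[:277,:400]=cv2.resize(t,(400,277),interpolation=3);o[:343,400:]=cv2.resize(s,(400,343),interpolation=3);o[343:,:343]=cv2.resize(w,(343,257))
g=cv2.imread("pics/top0.png")[165:250,255:355];o[345:,420:720]=cv2.resize(g,(300,255),interpolation=3)
cv2.imwrite("pics/c1.png",o)
E
```

```text
cell [468.07 256.44  72.  ]
lamp [563.26 -38.3   67.  ]
rec [ 551.08 -211.31   67.  ]
rail near [ 465.96 -142.66   41.  ]
rail far [ 579.38 -144.16   41.  ]
plateTL [634.56  -6.05  25.  ]
TR [ 619.65 -256.9    25.  ]
BL [443.81   0.98  25.  ]
BR [ 435.8  -244.95   25.  ]
```

View pics/c1.png

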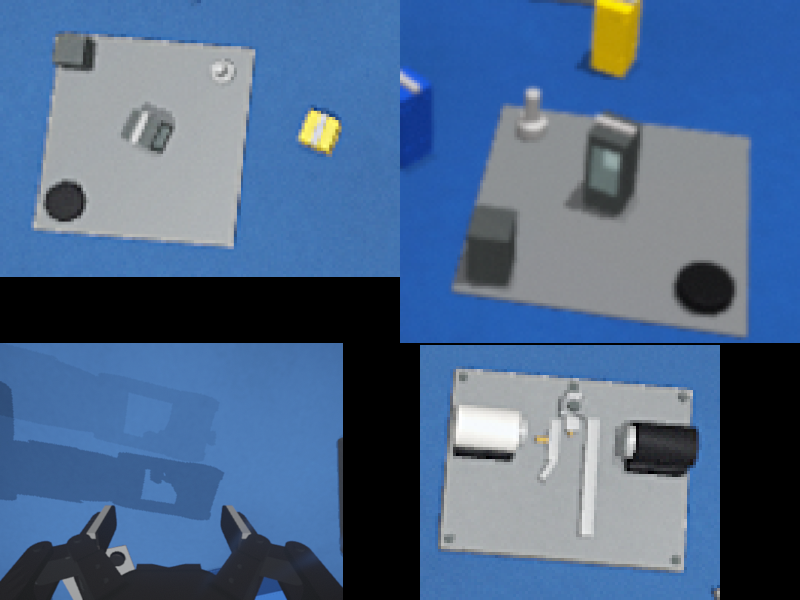

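The choice is confirmed: the dark windowed column at crop (140,128), i.e. top pixel ~(176,226), with its ridge at about -29° in the world. The gauge in the same crop has the stop at (573,405), jaw at (550,450) and rail at (590,475). I turn the tool first.

Call:
{"name": "servo_tool", "arguments": {"rotation": [[0, 0, 1], [0, 0, 1], [0, 0, 1], [0, 0, 1], [0, 0, 1], [0, 0, 1], [0, 0, 1], [0, 0, 1], [0, 0, 1], [0, 0, 1], [0, 0, 1], [0, 0, 1]], "slide": [[0, 0, 0], [0, 0, 0], [0, 0, 0], [0, 0, 0], [0, 0, 0], [0, 0, 0], [0, 0, 0], [0, 0, 0], [0, 0, 0], [0, 0, 0], [0, 0, 0], [0, 0, 0]], "jaw": [1, 1, 1, 1, 1, 1, 1, 1, 1, 1, 1, 1]}}

```text
time_s: 1.65
tcp_pos: [173.5, 548.0, 252.9]
tool_rot: [[-0.212, 0.977, -0.0], [0.977, 0.212, -0.001], [-0.001, -0.0, -1.0]]
force: [0.6, -0.3, -0.5]
grip_width: 1.001
gripper_force: 0.0
```

Call:
{"name": "servo_tool", "arguments": {"rotation": [[0, 0, 1], [0, 0, 1], [0, 0, 1], [0, 0, 1], [0, 0, 1], [0, 0, 1], [0, 0, 1], [0, 0, 1], [0, 0, 0]], "slide": [[0, 0, 0], [0, 0, 0], [0, 0, 0], [0, 0, 0], [0, 0, 0], [0, 0, 0], [0, 0, 0], [0, 0, 0], [0, 0, 0]], "jaw": [1, 1, 1, 1, 1, 1, 1, 1, 1]}}

```text
time_s: 2.78
tcp_pos: [173.6, 548.0, 252.9]
tool_rot: [[0.462, 0.887, -0.0], [0.887, -0.462, -0.001], [-0.001, -0.0, -1.0]]
force: [0.5, 0.1, 0.1]
grip_width: 0.997
gripper_force: 0.0
```

```bash
python3 - <<'E'
from h import *
s=env.state(); print(s["time_s"],s["joints"],s["tcp_pos"],s["tool_rot"]); print(move(s,[468,256,250]))
E
```

```text
2.775 [1.06 0.18 1.61 0.   1.35 1.54] [173.55 548.01 252.95] [[ 0.46  0.89 -0.  ]
 [ 0.89 -0.46 -0.  ]
 [-0.   -0.   -1.  ]]
(array([-122.81,  396.09,    3.01]), array([-0.41,  1.32,  0.01]))
```

Call:
{"name": "servo_tool", "arguments": {"rotation": [[0, 0, 0], [0, 0, 0], [0, 0, 0], [0, 0, 0], [0, 0, 0], [0, 0, 0], [0, 0, 0], [0, 0, 0], [0, 0, 0], [0, 0, 0], [0, 0, 0]], "slide": [[-0.041, 0.132, 0], [-0.041, 0.132, 0], [-0.041, 0.132, 0], [-0.041, 0.132, 0], [-0.041, 0.132, 0], [-0.041, 0.132, 0], [-0.041, 0.132, 0], [-0.041, 0.132, 0], [-0.041, 0.132, 0], [-0.041, 0.132, 0], [0, 0, 0]], "jaw": [1, 1, 1, 1, 1, 1, 1, 1, 1, 1, 1]}}

```text
time_s: 4.15
tcp_pos: [469.4, 253.9, 253.1]
tool_rot: [[0.465, 0.886, 0.0], [0.886, -0.465, -0.0], [-0.0, 0.0, -1.0]]
force: [-1.0, 0.3, -0.8]
grip_width: 1.003
gripper_force: 0.0
```

```bash
python3 - <<'E'
from h import *
s=env.state(); print(s["tcp_pos"],s["joints"]); im=env.read_camera("wrist")[:,:,::-1]; cv2.imwrite("pics/w1.png",im)
cv2.imwrite("pics/w1v.png",cv2.resize(im,(800,600),interpolation=3))
C=cam("wrist",s); print(proj(C,[468,256,72]))
E
```

```text
[469.36 253.86 253.13] [ 0.27  0.09  1.71 -0.    1.34  0.76]
[249.89 173.43]
```

View pics/w1v.png

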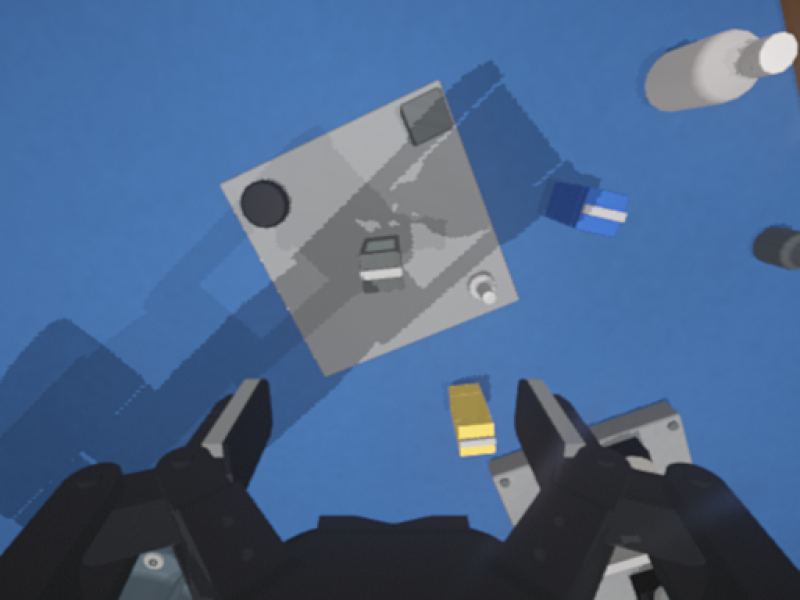

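The wrist view shows the cell at (381,265) in the enlarged picture, its ridge at (381,272) running almost level, and its window facing up the picture at (380,245). I fit the ridge.

```bash
cat >> h.py <<'E'
def ridge(C,im,box,z,thr=165,dbg=1):
    u0,u1,v0,v1=box; g=cv2.cvtColor(im,cv2.COLOR_RGB2GRAY)[v0:v1,u0:u1]
    m=(g>thr).astype(np.uint8); n,l,st,ce=cv2.connectedComponentsWithStats(m)
    i=1+np.argmax(st[1:,4]); c=np.argwhere(l==i)[:,::-1].astype(np.float32)
    r=cv2.minAreaRect(c); b=cv2.boxPoints(r)+[u0,v0]
    if np.linalg.norm(b[0]-b[1])<np.linalg.norm(b[1]-b[2]): b=np.roll(b,-1,0)
    P=np.array([onz(C,*p,z) for p in ((b[0]+b[3])/2,(b[1]+b[2])/2)]); d=P[1]-P[0]
    c=onz(C,*(c.mean(0)+[u0,v0]),z)
    if dbg: print("n",st[i,4],"len",np.linalg.norm(d),"box",b.round(1).tolist())
    return c,(np.degrees(np.arctan2(d[1],d[0]))+90)%180-90
E
python3 - <<'E'
from h import *
im=cv2.imread("pics/w1.png")[:,:,::-1]; s=env.state(); C=cam("wrist",s)
print(im[160:190,244].mean(1))
for t in (140,160,180): print(t,ridge(C,im,(225,265,160,192),72,t))
print("tool y yaw",np.degrees(np.arctan2(s["tool_rot"][1,1],s["tool_rot"][0,1])))
# cross-check by side/top ray
C2=cam("top");t=cv2.imread("pics/top0.png")[:,:,::-1];print(ridge(C2,t,(165,190,215,240),72,150))
E
```

```text
[ 80.33  86.67 114.   118.33 118.33 117.67 117.   117.   118.67 117.
 111.67 108.33 154.   201.67 209.33 207.   207.33 200.67 144.67 112.67
 115.33 116.33 116.33 116.   116.   117.67 122.67 129.67 129.   128.67]
n 239 len 38.48706651473714 box [[230.0, 160.0], [264.0, 160.0], [264.0, 178.0], [230.0, 178.0]]
140 (array([465.87, 257.53,  72.  ]), np.float64(-27.677208079284405))
n 145 len 30.893448709787627 box [[229.8, 173.5], [256.8, 170.7], [257.3, 176.3], [230.4, 179.1]]
160 (array([459.9 , 258.91,  72.  ]), np.float64(-21.46930146543079))
n 121 len 28.851839138980843 box [[230.8, 173.8], [255.9, 171.3], [256.4, 176.1], [231.3, 178.6]]
180 (array([459.82, 258.89,  72.  ]), np.float64(-21.776845483466957))
tool y yaw -27.63482993753102
n 451 len 69.84880997373378 box [[165.0, 215.0], [189.0, 215.0], [189.0, 239.0], [165.0, 239.0]]
(array([458.58, 254.72,  72.  ]), np.float64(-89.04184140491577))
```

Call:
{"name": "servo_tool", "arguments": {"rotation": [[0, 0, -0.6], [0, 0, -0.6], [0, 0, 0]], "slide": [[0, 0, 0], [0, 0, 0], [0, 0, 0]], "jaw": [0.3, 0.3, 0.3]}}

```text
time_s: 4.58
tcp_pos: [466.8, 256.7, 253.2]
tool_rot: [[0.366, 0.931, -0.0], [0.931, -0.366, 0.0], [-0.0, -0.0, -1.0]]
force: [0.1, -0.6, 0.1]
grip_width: 0.652
gripper_force: 0.0
```

```bash
python3 - <<'E'
from h import *
s=env.state(); print(s["tcp_pos"],move(s,[460,259,160]))
E
```

```text
[466.83 256.68 253.2 ] (array([-0.34, -7.16, 93.21]), array([-0.  , -0.02,  0.31]))
```

Call:
{"name": "servo_tool", "arguments": {"rotation": [[0, 0, 0], [0, 0, 0], [0, 0, 0], [0, 0, 0], [0, 0, 0]], "slide": [[0, -0.012, 0.1], [0, -0.012, 0.1], [0, 0, 0.1], [0, 0, 0], [0, 0, 0]], "jaw": [0.3, 0.3, 0.3, 0.3, 0.3]}}

```text
time_s: 5.2
tcp_pos: [461.4, 259.0, 164.4]
tool_rot: [[0.368, 0.93, 0.001], [0.93, -0.368, 0.0], [0.001, 0.001, -1.0]]
force: [-0.5, -0.2, 0.3]
grip_width: 0.65
gripper_force: 0.0
```

```bash
python3 - <<'E'
from h import *
s=env.state(); im=env.read_camera("wrist"); cv2.imwrite("pics/w2.png",im[:,:,::-1]);C=cam("wrist",s)
print(s["tcp_pos"],s["joint_velocities"],proj(C,[460,259,72]))
u,v=proj(C,[460,259,72]).astype(int)
for t in (160,180): print(t,ridge(C,im,(u-32,u+32,v-20,v+20),72,t))
print("tool y yaw",np.degrees(np.arctan2(s["tool_rot"][1,1],s["tool_rot"][0,1])))
cv2.imwrite("pics/w2v.png",cv2.resize(im[:,:,::-1],(800,600),interpolation=3))
# independent: side view ridge
cv2.imwrite("pics/side1.png",env.read_camera("side")[:,:,::-1])
E
```

```text
[461.45 259.   164.42] [-0.   -0.01 -0.01  0.   -0.   -0.  ] [250.33 203.03]
n 247 len 22.734569128961507 box [[281.0, 183.0], [281.0, 209.0], [270.0, 209.0], [270.0, 183.0]]
160 (array([481.97, 256.49,  72.  ]), np.float64(69.97492693635175))
n 85 len 20.84195325180951 box [[235.0, 204.0], [260.0, 204.0], [260.0, 207.0], [235.0, 207.0]]
180 (array([456.58, 257.67,  72.  ]), np.float64(-21.62805902212743))
tool y yaw -21.561937908943595
```

View pics/w2v.png

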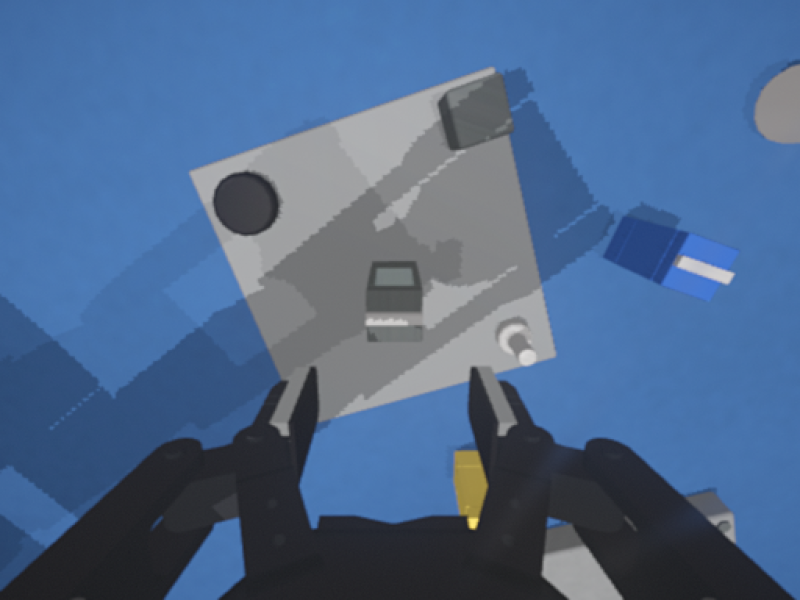

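The cell is squarely seen: its ridge runs level from view (367,322) to (422,322), native centre (252.4,206.3), and the right finger will clear the pin gauge at (515,340).

```bash
python3 - <<'E'
from h import *
s=env.state(); C=cam("wrist",s); c=onz(C,252.4,206.3,73); print(s["tcp_pos"],c, move(s,[c[0],c[1],46]))
# triangulate with the side view ridge
im=cv2.imread("pics/side0.png")[:,:,::-1];S=cam("side");print(proj(S,c))
u,v=proj(S,c).astype(int); print(ridge(S,im,(u-12,u+12,v-8,v+8),73,150))
E
```

```text
[461.96 258.95 164.98] [461.23 255.8   73.  ] (array([ -3.4 ,   0.22, 118.98]), array([-0.01,  0.  ,  0.4 ]))
[304.53 257.78]
n 41 len 29.099708079173034 box [[298.5, 254.5], [311.7, 258.9], [310.9, 261.3], [297.7, 256.9]]
(array([460.95, 256.23,  73.  ]), np.float64(-20.514944331626367))
```

Call:
{"name": "servo_tool", "arguments": {"rotation": [[0, 0, 0], [0, 0, 0], [0, 0, 0], [0, 0, 0], [0, 0, 0], [0, 0, 0]], "slide": [[-0.011, 0, 0.08], [0, 0, 0.1], [0, 0, 0.08], [0, 0, 0.07], [0, 0, 0.04], [0, 0, 0]], "jaw": [0.3, 0.3, 0.3, 0.3, 0.3, 0.3]}}

```text
time_s: 6.05
tcp_pos: [459.8, 255.4, 52.3]
tool_rot: [[0.368, 0.93, -0.0], [0.93, -0.368, -0.0], [-0.0, -0.0, -1.0]]
force: [-0.5, -0.7, -0.7]
grip_width: 0.653
gripper_force: 0.0
```

Call:
{"name": "servo_tool", "arguments": {"rotation": [[0, 0, 0], [0, 0, 0]], "slide": [[0, 0, 0], [0, 0, 0]], "jaw": [0.3, 0.3]}}

```text
time_s: 6.3
tcp_pos: [460.5, 255.6, 53.3]
tool_rot: [[0.368, 0.93, 0.002], [0.93, -0.368, 0.0], [0.001, 0.001, -1.0]]
force: [-0.1, -0.4, -0.1]
grip_width: 0.653
gripper_force: 0.0
```

Call:
{"name": "servo_tool", "arguments": {"rotation": [[0, 0, 0], [0, 0, 0], [0, 0, 0], [0, 0, 0], [0, 0, 0], [0, 0, 0], [0, 0, 0], [0, 0, 0]], "slide": [[0, 0, 0.024], [0, 0, 0], [0, 0, 0], [0, 0, 0], [0, 0, 0], [0, 0, 0], [0, 0, 0], [0, 0, 0]], "jaw": [0.3, 0.3, -0.2, -0.35, -0.6, -1, -1, -1]}}

```text
time_s: 7.3
tcp_pos: [459.9, 255.4, 45.2]
tool_rot: [[0.368, 0.93, 0.0], [0.93, -0.368, 0.0], [0.0, 0.0, -1.0]]
force: [0.2, 0.3, 1.6]
grip_width: 0.342
gripper_force: 59.5
```

```bash
python3 - <<'E'
from h import *
s=env.state(); print({k:s[k] for k in ("tcp_pos","force","wrist_torque","grip_width","gripper_force")})
E
```

```text
{'tcp_pos': array([459.93, 255.44,  45.24]), 'force': array([0.22, 0.31, 1.57]), 'wrist_torque': array([-0.  ,  0.02,  0.04]), 'grip_width': 0.34168087607019526, 'gripper_force': 59.49421763420105}
```

Grasped: 29 mm opening, 59 N. Lift, then turn.

Call:
{"name": "servo_tool", "arguments": {"rotation": [[0, 0, 0], [0, 0, 0], [0, 0, 0], [0, 0, 0], [0, 0, 0], [0, 0, -0.9], [0, 0, -0.9], [0, 0, -0.9], [0, 0, -0.9], [0, 0, 0]], "slide": [[0, 0, -0.04], [0, 0, -0.1], [0, 0, -0.12], [0, 0, -0.12], [0, 0, -0.1], [0, 0, 0], [0, 0, 0], [0, 0, 0], [0, 0, 0], [0, 0, 0]], "jaw": [-1, -1, -1, -1, -1, -1, -1, -1, -1, -1]}}

```text
time_s: 8.55
tcp_pos: [459.5, 255.3, 189.4]
tool_rot: [[0.063, 0.998, -0.0], [0.998, -0.063, -0.0], [-0.0, -0.0, -1.0]]
force: [0.7, -0.6, -1.3]
grip_width: 0.346
gripper_force: 59.3
```

```bash
python3 - <<'E'
from h import *
s=env.state(); print({k:s[k] for k in ("tcp_pos","force","wrist_torque","grip_width","gripper_force")}); print(move(s,[495,-122,190])); C=cam("top")
E
```

```text
{'tcp_pos': array([459.54, 255.33, 189.4 ]), 'force': array([ 0.69, -0.57, -1.26]), 'wrist_torque': array([-0.01,  0.  ,  0.03]), 'grip_width': 0.3457739063192542, 'gripper_force': 59.33072090148926}
(array([-374.34,   59.18,   -0.58]), array([-1.25,  0.2 , -0.  ]))
```

Call:
{"name": "servo_tool", "arguments": {"rotation": [[0, 0, 0], [0, 0, 0], [0, 0, 0], [0, 0, 0], [0, 0, 0], [0, 0, 0], [0, 0, 0], [0, 0, 0], [0, 0, 0], [0, 0, 0], [0, 0, 0], [0, 0, 0]], "slide": [[-0.08, 0.02, 0], [-0.13, 0.02, 0], [-0.14, 0.02, 0], [-0.14, 0.02, 0], [-0.14, 0.02, 0], [-0.14, 0.02, 0], [-0.14, 0.02, 0], [-0.14, 0.02, 0], [-0.12, 0.02, 0], [-0.08, 0.02, 0], [0, 0, 0], [0, 0, 0]], "jaw": [-1, -1, -1, -1, -1, -1, -1, -1, -1, -1, -1, -1]}}

```text
time_s: 10.05
tcp_pos: [496.0, -122.0, 189.0]
tool_rot: [[0.063, 0.998, -0.001], [0.998, -0.063, 0.001], [0.001, -0.001, -1.0]]
force: [-1.1, 0.9, -1.1]
grip_width: 0.347
gripper_force: 59.4
```

```bash
python3 - <<'E'
from h import *
s=env.state(); print({k:s[k] for k in ("tcp_pos","tool_rot","force","grip_width","gripper_force")});
im=env.read_camera("wrist"); cv2.imwrite("pics/w3.png",im[:,:,::-1]); cv2.imwrite("pics/w3v.png",cv2.resize(im[:,:,::-1],(800,600),interpolation=3))
E
```

```text
{'tcp_pos': array([ 495.95, -122.01,  189.02]), 'tool_rot': array([[ 0.06,  1.  , -0.  ],
       [ 1.  , -0.06,  0.  ],
       [ 0.  , -0.  , -1.  ]]), 'force': array([-1.13,  0.88, -1.11]), 'grip_width': 0.34723349741376675, 'gripper_force': 59.369603991508484}
```

View pics/w3v.png

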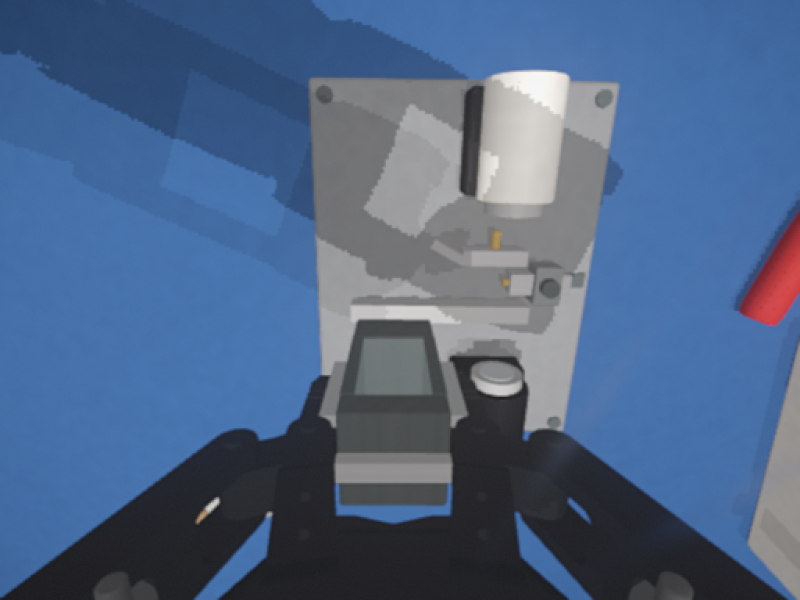

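The wrist view shows the held cell with its glass facing up and down the picture. The gauge is nearly aligned: the rail's top runs from view (352,306) to (528,322), with the stop at (547,285), bolt at (521,285), feeler tip at (507,282) and jaw at (500,257). I fit the rail edge and its ends.

```bash
cat >> h.py <<'E'
def railfit(C,im,z=41,rows=(184,212),cols=(228,336)):
    g=cv2.GaussianBlur(cv2.cvtColor(im,cv2.COLOR_RGB2GRAY),(5,1),0).astype(float)
    out=[]
    for u in range(*cols):
        p=g[rows[0]:rows[1],u]; out.append((u,p))
    return out
E
python3 - <<'E'
from h import *
im=cv2.imread("pics/w3.png")[:,:,::-1]
g=cv2.cvtColor(im,cv2.COLOR_RGB2GRAY)
print("rows 186..210")
for u in (232,245,260,275,285,290,300,310,320,330,334): print(u,g[186:211,u])
for v in (199,201,203): print(v,"L",g[v,220:232],"R",g[v,328:346])
for v in (178,181,184): print(v,"stop",g[v,316:348])
for u in (345,350,355): print(u,g[168:204,u])
E
```

```text
rows 186..210
232 [156 156 158 152 126 122 123 120 131 167 194 197 195 195 195 195 197 191
 133  76  68  72  70  71  71]
245 [155 158 166 165 151 128 123 122 127 159 192 196 194 193 194 195 197 189
 133  75  68  69  71  72  72]
260 [169 169 168 154 125 120 124 122 119 152 205 211 209 208 208 208 210 205
 162  93  68  71  71  71  72]
275 [130 142 161 164 134 119 123 123 120 152 205 211 208 207 207 207 208 208
 201 175 150 122 103  93  84]
285 [131 131 129 119 116 120 124 123 123 129 155 165 166 164 165 170 181 202
 207 207 202 174 163 165 166]
290 [130 130 130 129 128 120 123 124 123 131 154 165 166 166 165 164 163 172
 194 201 201 176 166 167 167]
300 [130 129 130 127 119 119 123 124 123 128 147 164 166 165 165 164 165 165
 164 164 165 167 168 168 168]
310 [132 132 132 130 121 119 122 123 123 128 146 163 165 165 164 165 164 164
 164 164 164 168 168 168 168]
320 [131 132 131 132 129 122 123 124 124 124 139 162 166 164 164 165 164 164
 164 164 161 142 132 136 144]
330 [168 167 162 137 119 117 122 124 124 125 139 161 165 164 163 164 164 164
 164 165 162 150 135 131 131]
334 [168 166 161
[... 659 characters left out ...]
9 136 147 148 140 138 164 169 168 168 168 168 167
 168 168 168 168 168 168 158 121 106 126 129 111  86  71]
184 stop [131 131 131 131 131 131 125 114 109 118 143 166 170 169 168 168 167 168
 168 167 168 167 167 163 142 109 117 132 123  88  68  79]
345 [ 98  96 100 116 131 134 132 133 132 132 133 131 119 111 102  91  88  93
 101 122 130 132 131 131 131 131 128 124 130 133 133 133 132 132 132 132]
350 [ 99  96  99 113 130 131 131 131 132 127  97  71  76  91  96  95  94  94
  94  94  93  94 108 126 131 131 129 125 130 132 132 132 132 132 132 131]
355 [112  99  98 112 130 132 131 131 131 131 125 107  94  93  95  95  94  94
  95  94  92  98 116 129 130 130 127 135 162 168 166 165 160 153 165 169]
```

```bash
python3 - <<'E'
from h import *
s=env.state(); print(s["tcp_pos"]); C=cam("wrist",s)
L=np.array([(232,194.7),(245,194.9),(260,195.2),(275,195.2),(300,195.85),(310,195.85),(320,196.15),(330,196.2),(334,196.2)])
P=np.array([onz(C,u,v,41)[:2] for u,v in L]); a,b=np.polyfit(P[:,0],P[:,1],1); print("edge",a,b,np.degrees(np.arctan(a)),P[:,1]-a*P[:,0]-b)
e=[onz(C,224,200,41),onz(C,338.3,200.5,41)]; print(e,e[1][0]-e[0][0])
th=np.arctan(a); gx=np.array([np.cos(th),np.sin(th)]);gy=np.array([-gx[1],gx[0]])
q0=P.mean(0)+gy*15   # on centreline
t0=(e[0][:2]@gx+95+e[1][:2]@gx-25)/2
O=q0+gx*(t0-q0@gx); print("gauge origin",O,"entry",O-66*gx,"yaw",np.degrees(th))
# plate edges: check; bolt top face left edge z=25+14, stop front face top edge z=43
for n,u,v,z in [("bolt",326.3,184,39),("stopfront",340.3,182,43),("feeler tip",321.5,181,33)]:
    p=onz(C,u,v,z)[:2]-O; print(n,p@gx,p@gy)
print("yaw tool",np.degrees(np.arctan2(s["tool_rot"][1,1],s["tool_rot"][0,1])))
# held cell ridge (view (335..452, 468)/1.5625)
zr=s["tcp_pos"][2]-45.2+72
im=cv2.imread("pics/w3.png")[:,:,::-1]
for t in (140,):print("ridge held",ridge(C,im,(210,295,288,312),zr,t), "tcp",s["tcp_pos"])
# top camera check: rail right/left ends
T=cam("top"); 
for p in ([-95,-15,41],[-95,-27,41],[25,-15,41],[0,49,67],[0,-49,67]): print(p,proj(T,np.r_[O+p[0]*gx+p[1]*gy,p[2]]))
E
```

```text
[ 495.97 -121.71  188.99]
edge -0.07959722842928856 -95.01598954431431 -4.550990170118714 [-0.   -0.   -0.08  0.18 -0.12  0.05 -0.11  0.01  0.07]
[array([ 465.45, -138.09,   41.  ]), array([ 584.71, -146.19,   41.  ])] 119.26248909013282
gauge origin [ 561.58 -124.67] entry [ 495.79 -119.43] yaw -4.550990170118714
bolt 10.956625892224865 -2.411972272857922
stopfront 23.77443765268544 1.1375664327468689
feeler tip 7.320296539799958 -1.001879738450455
yaw tool -3.58120138971367
n 826 len 29.738787396322486 box [[215.0, 297.0], [287.0, 297.0], [287.0, 308.0], [215.0, 308.0]]
ridge held (array([ 495.18, -120.14,  215.79]), np.float64(-3.5802021306804477)) tcp [ 495.97 -121.71  188.99]
[-95, -15, 41] [307.48 228.03]
[-95, -27, 41] [311.47 228.41]
[25, -15, 41] [310.14 189.09]
[0, 49, 67] [289.56 193.49]
[0, -49, 67] [322.29 196.6 ]
```

Call:
{"name": "servo_tool", "arguments": {"rotation": [[0, 0, 0.2], [0, 0, 0], [0, 0, 0], [0, 0, 0], [0, 0, 0], [0, 0, 0], [0, 0, 0], [0, 0, 0]], "slide": [[0.009, 0, 0], [0, 0, 0.06], [0, 0, 0.1], [0, 0, 0.1], [0, 0, 0.07], [0, 0, 0.03], [0, 0, 0], [0, 0, 0]], "jaw": [-1, -1, -1, -1, -1, -1, -1, -1]}}

```text
time_s: 11.1
tcp_pos: [497.2, -120.1, 82.1]
tool_rot: [[0.08, 0.997, 0.002], [0.997, -0.08, -0.001], [-0.001, 0.002, -1.0]]
force: [-0.2, -0.9, -2.0]
grip_width: 0.348
gripper_force: 59.4
```

```bash
python3 - <<'E'
from h import *
s=env.state(); print({k:s[k] for k in ("tcp_pos","tool_rot","force","wrist_torque")},np.degrees(np.arctan2(s["tool_rot"][1,1],s["tool_rot"][0,1])))
a=env.read_camera("wrist"); b=env.read_camera("side"); cv2.imwrite("pics/w4.png",a[:,:,::-1]);cv2.imwrite("pics/s4.png",b[:,:,::-1])
S=cam("side");u,v=proj(S,np.r_[s["tcp_pos"][:2],70]).astype(int);print(u,v)
o=np.zeros((600,800,3),np.uint8); o[:,:400]=cv2.resize(b[v-60:v+60,u-40:u+40,::-1],(400,600),interpolation=3)
o[:400,400:]=cv2.resize(a[120:320,170:370,::-1],(400,400),interpolation=3); cv2.imwrite("pics/c4.png",o)
E
```

```text
{'tcp_pos': array([ 497.19, -120.08,   82.11]), 'tool_rot': array([[ 0.08,  1.  ,  0.  ],
       [ 1.  , -0.08, -0.  ],
       [-0.  ,  0.  , -1.  ]]), 'force': array([-0.17, -0.86, -2.04]), 'wrist_torque': array([-0.  ,  0.03,  0.  ])} -4.570707101923907
295 170
```

View pics/c4.png

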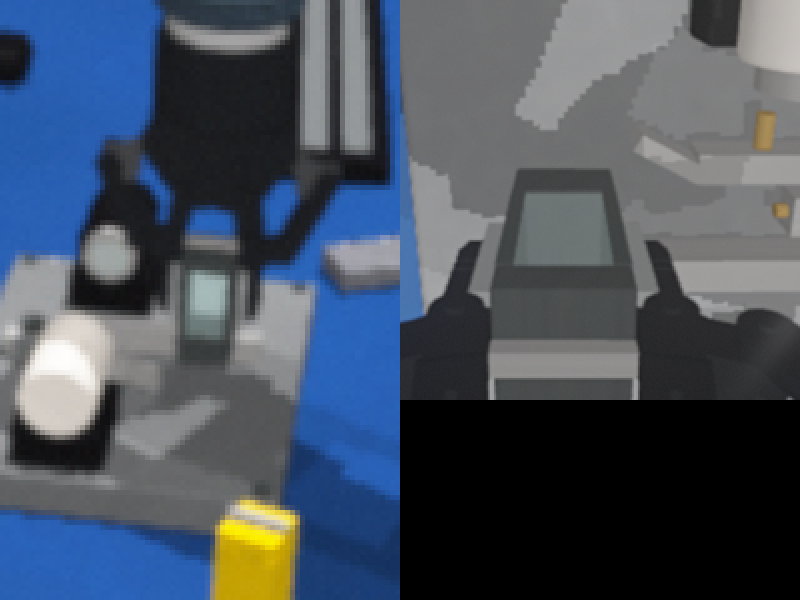

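The wrist crop on the right shows the held cell's foot edge at crop (515-610,169), the rail's top edge at about (700,262), and the jaw lead-in at (640,145), all clear of each other. I compare the foot edge with the rail.

```bash
python3 - <<'E'
from h import *
s=env.state(); C=cam("wrist",s); im=cv2.imread("pics/w4.png"); g=cv2.cvtColor(im,cv2.COLOR_BGR2GRAY)
for u in (300,310,320,330,340): print(u,g[236:262,u])
for u in (235,250,265): print(u,g[198:212,u])
th=np.radians(-4.55);gx=np.array([np.cos(th),np.sin(th)]);gy=np.array([-gx[1],gx[0]]);O=np.array([561.58,-124.67])
f=lambda p:((p[:2]-O)@gx,(p[:2]-O)@gy)
print("tcp",s["tcp_pos"],f(s["tcp_pos"]))
for u in (300,320,340): print(u,[f(onz(C,u,v,41))[1] for v in (246,248,250,252)])
zb=s["tcp_pos"][2]-45.2
for m in (0,2): print([f(onz(C,u,204.3,zb+m)) for u in (230,275)])
E
```

```text
300 [114 111 112 117 115  94  63  45  42  44  45  46  44  47  49  45  44  47
  51  45  44  43  43  42  43  41]
310 [126 122 113 115 119 120 121 120 120 121 120 120 118 118 134 156 160 159
 158 159 160 160 157 157 150 130]
320 [124 113 112 116 119 121 122 120 121 121 120 120 118 118 134 155 160 158
 158 158 158 157 157 158 158 157]
330 [125 115 113 118 119 120 121 120 121 121 121 120 117 118 133 155 159 157
 157 157 158 157 157 157 158 158]
340 [120 117 116 119 120 121 121 121 121 122 120 120 118 122 141 156 158 158
 158 158 158 158 158 158 158 157]
235 [111 112 111 112 113 108  84  69  66  67  68  67  66  67]
250 [111 111 111 112 114 109  84  66  65  68  68  68  68  67]
265 [113 111 112 112 114 110  92  70  66  67  66  67  68  68]
tcp [ 497.19 -120.2    82.15] (np.float64(-64.54374413130334), np.float64(-0.6561276239711007))
300 [np.float64(-12.074361241456048), np.float64(-13.582025556320088), np.float64(-15.097641442783969), np.float64(-16.621271973242386)]
320 [np.float64(-12.10284637893084), np.float64(-13.610713476413114), np.float64(-15.12653389119134), np.float64(-16.650370714885515)]
340 [np.float64(-12.13133633548886), np.float64(-13.63940626266299), np.float64(-15.155431253374468), np.float64(-16.679474418476065)]
[(np.float64(-78.89963614950832), np.float64(16.159236561520224)), (np.float64(-49.81606457162914), np.float64(16.10245596958371))]
[(np.float64(-78.73239492876435), np.float64(16.938811679156654)), (np.float64(-50.00344515112147), np.float64(16.882723424324492))]
```

Cell centre is at gauge y ≈ +1.5, x ≈ -64.4, so it is good to lower.

Call:
{"name": "servo_tool", "arguments": {"rotation": [[0, 0, 0], [0, 0, 0], [0, 0, 0], [0, 0, 0]], "slide": [[0, -0.005, 0.015], [0, 0, 0.015], [0, 0, 0], [0, 0, 0]], "jaw": [-1, -1, -1, -1]}}

```text
time_s: 11.7
tcp_pos: [494.9, -119.8, 72.0]
tool_rot: [[0.08, 0.997, -0.0], [0.997, -0.08, 0.0], [0.0, -0.0, -1.0]]
force: [0.4, 0.6, -1.5]
grip_width: 0.341
gripper_force: 59.4
```

Call:
{"name": "servo_tool", "arguments": {"rotation": [[0, 0, 0], [0, 0, 0]], "slide": [[0, 0, 0.0035], [0, 0, 0]], "jaw": [-1, -1]}}

```text
time_s: 11.95
tcp_pos: [495.0, -119.8, 71.0]
tool_rot: [[0.08, 0.997, -0.0], [0.997, -0.08, -0.0], [-0.0, -0.0, -1.0]]
force: [0.5, -0.1, -1.9]
grip_width: 0.341
gripper_force: 59.4
```

Call:
{"name": "servo_tool", "arguments": {"rotation": [[0, 0, 0], [0, 0, 0]], "slide": [[0, 0, 0.0025], [0, 0, 0]], "jaw": [-1, -1]}}

```text
time_s: 12.2
tcp_pos: [494.9, -119.8, 70.2]
tool_rot: [[0.08, 0.997, -0.0], [0.997, -0.08, 0.0], [0.0, -0.0, -1.0]]
force: [-0.6, 0.4, -0.6]
grip_width: 0.344
gripper_force: 59.4
```

Call:
{"name": "servo_tool", "arguments": {"rotation": [[0, 0, 0], [0, 0, 0]], "slide": [[0, 0, 0.002], [0, 0, 0]], "jaw": [-1, -1]}}

```text
time_s: 12.45
tcp_pos: [494.9, -119.8, 69.7]
tool_rot: [[0.08, 0.997, -0.0], [0.997, -0.08, -0.0], [-0.0, -0.0, -1.0]]
force: [0.4, -0.3, -1.5]
grip_width: 0.343
gripper_force: 59.4
```

Call:
{"name": "servo_tool", "arguments": {"rotation": [[0, 0, 0], [0, 0, 0]], "slide": [[0, 0, 0], [0, 0, 0]], "jaw": [-1, -1]}}

```text
time_s: 12.7
tcp_pos: [495.0, -119.8, 69.7]
tool_rot: [[0.08, 0.997, -0.0], [0.997, -0.08, 0.0], [0.0, -0.0, -1.0]]
force: [-0.5, 0.4, -1.7]
grip_width: 0.344
gripper_force: 59.4
```

Not down yet; smaller steps.

Call:
{"name": "servo_tool", "arguments": {"rotation": [[0, 0, 0], [0, 0, 0]], "slide": [[0, 0, 0.002], [0, 0, 0]], "jaw": [-1, -1]}}

```text
time_s: 12.95
tcp_pos: [494.9, -119.8, 69.0]
tool_rot: [[0.08, 0.997, -0.0], [0.997, -0.08, 0.0], [0.0, -0.0, -1.0]]
force: [0.6, -0.3, -1.7]
grip_width: 0.349
gripper_force: 59.4
```

Call:
{"name": "servo_tool", "arguments": {"rotation": [[0, 0, 0], [0, 0, 0]], "slide": [[0, 0, 0.002], [0, 0, 0]], "jaw": [-1, -1]}}

```text
time_s: 13.2
tcp_pos: [494.9, -119.8, 68.4]
tool_rot: [[0.08, 0.997, -0.0], [0.997, -0.08, 0.0], [0.0, -0.0, -1.0]]
force: [-0.1, 0.1, -1.1]
grip_width: 0.343
gripper_force: 59.4
```

Call:
{"name": "servo_tool", "arguments": {"rotation": [[0, 0, 0], [0, 0, 0]], "slide": [[0, 0, 0.002], [0, 0, 0]], "jaw": [-1, -1]}}

```text
time_s: 13.45
tcp_pos: [494.9, -119.8, 67.8]
tool_rot: [[0.08, 0.997, -0.0], [0.997, -0.08, 0.0], [0.0, -0.0, -1.0]]
force: [-0.3, 0.3, -1.8]
grip_width: 0.346
gripper_force: 59.4
```

Call:
{"name": "servo_tool", "arguments": {"rotation": [[0, 0, 0], [0, 0, 0]], "slide": [[0, 0, 0.001], [0, 0, 0]], "jaw": [-1, -1]}}

```text
time_s: 13.7
tcp_pos: [494.9, -119.8, 67.6]
tool_rot: [[0.08, 0.997, -0.0], [0.997, -0.08, 0.0], [0.0, -0.0, -1.0]]
force: [-0.3, -0.7, -1.3]
grip_width: 0.342
gripper_force: 59.4
```

Call:
{"name": "servo_tool", "arguments": {"rotation": [[0, 0, 0], [0, 0, 0]], "slide": [[0, 0, 0.001], [0, 0, 0]], "jaw": [-1, -1]}}

```text
time_s: 13.95
tcp_pos: [494.9, -119.8, 67.3]
tool_rot: [[0.08, 0.997, 0.0], [0.997, -0.08, -0.0], [-0.0, 0.0, -1.0]]
force: [-0.5, 0.6, -0.6]
grip_width: 0.345
gripper_force: 59.4
```

Call:
{"name": "servo_tool", "arguments": {"rotation": [[0, 0, 0], [0, 0, 0]], "slide": [[0, 0, 0.001], [0, 0, 0]], "jaw": [-1, -1]}}

```text
time_s: 14.2
tcp_pos: [494.9, -119.8, 67.0]
tool_rot: [[0.08, 0.997, -0.0], [0.997, -0.08, 0.0], [-0.0, -0.0, -1.0]]
force: [-0.4, -0.4, -1.6]
grip_width: 0.345
gripper_force: 59.4
```

Call:
{"name": "servo_tool", "arguments": {"rotation": [[0, 0, 0], [0, 0, 0]], "slide": [[0, 0, 0.0015], [0, 0, 0]], "jaw": [-1, -1]}}

```text
time_s: 14.45
tcp_pos: [494.9, -119.8, 66.5]
tool_rot: [[0.08, 0.997, -0.0], [0.997, -0.08, 0.0], [0.0, -0.0, -1.0]]
force: [-0.6, 0.1, -2.0]
grip_width: 0.344
gripper_force: 59.4
```

Call:
{"name": "servo_tool", "arguments": {"rotation": [[0, 0, 0], [0, 0, 0]], "slide": [[0, 0, 0.001], [0, 0, 0]], "jaw": [-1, -1]}}

```text
time_s: 14.7
tcp_pos: [495.0, -119.8, 66.2]
tool_rot: [[0.08, 0.997, 0.0], [0.997, -0.08, 0.0], [0.0, 0.0, -1.0]]
force: [0.6, -0.7, -2.1]
grip_width: 0.346
gripper_force: 59.5
```

Call:
{"name": "servo_tool", "arguments": {"rotation": [[0, 0, 0], [0, 0, 0]], "slide": [[0, 0, 0.001], [0, 0, 0]], "jaw": [-1, -1]}}

```text
time_s: 14.95
tcp_pos: [495.0, -119.8, 66.2]
tool_rot: [[0.08, 0.997, 0.0], [0.997, -0.08, -0.0], [-0.0, 0.0, -1.0]]
force: [-1.6, 0.7, 2.4]
grip_width: 0.344
gripper_force: 59.9
```

Contact at TCP z ≈ 66.2 (the mat was about 4 mm thick). The cell stands in the channel, so I regrip 5 mm higher so that the fingertips clear the 18 mm stop.

Call:
{"name": "servo_tool", "arguments": {"rotation": [[0, 0, 0], [0, 0, 0], [0, 0, 0], [0, 0, 0], [0, 0, 0], [0, 0, 0], [0, 0, 0], [0, 0, 0], [0, 0, 0], [0, 0, 0]], "slide": [[0, 0, -0.001], [0, 0, 0], [0, 0, 0], [0, 0, -0.01], [0, 0, -0.0065], [0, 0, 0], [0, 0, 0], [0, 0, 0], [0, 0, 0], [0, 0, 0]], "jaw": [-1, -0.1, 0, 0, 0, 0, -0.15, -0.4, -1, -1]}}

```text
time_s: 16.2
tcp_pos: [495.1, -119.9, 71.3]
tool_rot: [[0.08, 0.997, 0.0], [0.997, -0.08, -0.0], [-0.0, 0.0, -1.0]]
force: [0.9, -0.3, 3.3]
grip_width: 0.344
gripper_force: 59.5
```

Call:
{"name": "servo_tool", "arguments": {"rotation": [[0, 0, 0], [0, 0, 0]], "slide": [[0, 0, 0], [0, 0, 0]], "jaw": [-1, -1]}}

```text
time_s: 16.45
tcp_pos: [495.1, -119.9, 71.3]
tool_rot: [[0.08, 0.997, 0.0], [0.997, -0.08, -0.0], [-0.0, 0.0, -1.0]]
force: [-0.1, -0.4, 3.1]
grip_width: 0.344
gripper_force: 59.5
```

```bash
python3 - <<'E'
from h import *
a=env.read_camera("wrist"); s=env.state(); cv2.imwrite("pics/w5.png",a[:,:,::-1]); print(s["tcp_pos"],s["force"])
C=cam("wrist",s); g=cv2.cvtColor(a,cv2.COLOR_RGB2GRAY)
th=np.radians(-4.55);gx=np.array([np.cos(th),np.sin(th)]);gy=np.array([-gx[1],gx[0]]);O=np.array([561.58,-124.67])
f=lambda p:np.array(((p[:2]-O)@gx,(p[:2]-O)@gy))
print("tcp",f(s["tcp_pos"]))
for u in (235,250,265): print(u,g[204:224,u])
for u in (320,335): print(u,g[256:280,u])
for v in (206,210,214,218): print(v,f(onz(C,250,v,25))[1])
for v in (258,262,266,270): print(v,f(onz(C,325,v,41))[1])
z=25+72; print("ridge proj",proj(C,[*s["tcp_pos"][:2],z]))
for t in (140,150): c,y=ridge(C,a,(195,310,255,350),z,t); print(f(c),y)
cv2.imwrite("pics/w5v.png",cv2.resize(a[:,:,::-1],(800,600),interpolation=3))
E
```

```text
[ 495.09 -119.88   71.3 ] [0.53 0.1  2.44]
tcp [-66.66  -0.5 ]
235 [ 68  69  68  69  69  68  68  73  86 108 119 119 118 117 116 117 116 116
 117 116]
250 [ 67  69  69  70  71  70  70  74  85 107 117 118 117 117 116 117 117 116
 116 116]
265 [ 68  70  69  71  71  69  71  75  88 109 117 118 118 118 118 118 117 117
 117 117]
320 [122 119 119 135 158 161 160 160 160 160 160 160 159 160 161 162 158 152
 132 119 100  69  45  42]
335 [122 119 123 143 159 161 161 160 160 160 159 159 159 159 159 160 160 160
 158 145 130 127 129 131]
206 14.696813951125083
210 11.8817273449494
214 9.038358626881374
218 6.166279435584403
258 -14.1817707345256
262 -17.08867031563478
266 -20.026809914532954
270 -22.99669584962704
ridge proj [252.83 303.32]
n 1249 len 31.285194283692775 box [[215.0, 306.0], [288.0, 306.0], [288.0, 334.0], [215.0, 334.0]]
[-67.36 -10.36] -4.6150610208876515
n 1219 len 31.262549762411872 box [[215.0, 306.0], [288.0, 306.0], [288.0, 333.0], [215.0, 333.0]]
[-67.23 -10.33] -4.615141667180836
```

View pics/w5v.png

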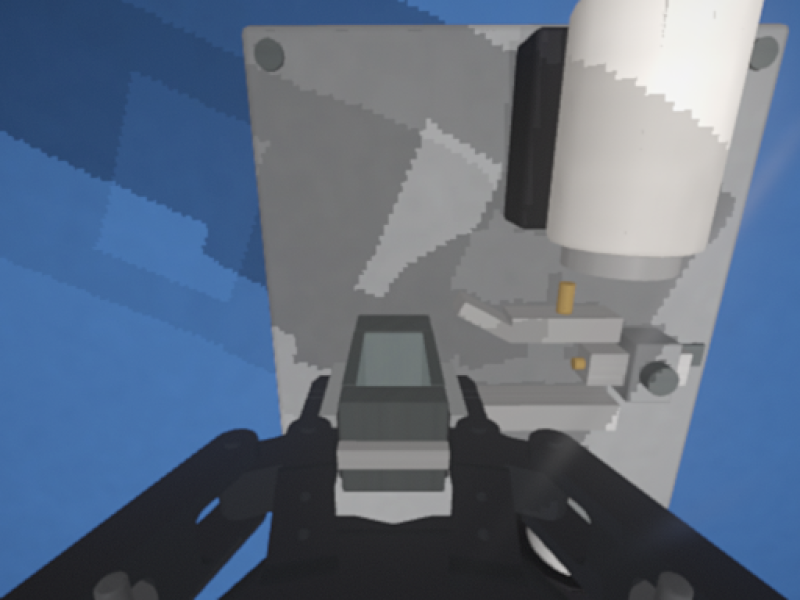

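The cell stands upright in the open end, squarely turned, with its foot edge at view row 315. The jaw lead-in is at (460,310), the feeler at (578,363), the bolt at (605,365) and the stop's screw head at (660,378). Next I ease off the downward press and feel for the rail.

Call:
{"name": "servo_tool", "arguments": {"rotation": [[0, 0, 0], [0, 0, 0], [0, 0, 0]], "slide": [[0, 0, -0.0008], [-0.004, 0, 0], [0, 0, 0]], "jaw": [-1, -1, -1]}}

```text
time_s: 16.88
tcp_pos: [494.7, -120.9, 71.3]
tool_rot: [[0.08, 0.997, -0.0], [0.997, -0.08, 0.0], [0.0, -0.0, -1.0]]
force: [-0.7, 0.5, 2.0]
grip_width: 0.344
gripper_force: 59.4
```

Call:
{"name": "servo_tool", "arguments": {"rotation": [[0, 0, 0], [0, 0, 0]], "slide": [[-0.0012, 0, 0], [0, 0, 0]], "jaw": [-1, -1]}}

```text
time_s: 17.12
tcp_pos: [494.7, -121.3, 71.3]
tool_rot: [[0.08, 0.997, -0.0], [0.997, -0.08, 0.0], [0.0, -0.0, -1.0]]
force: [-0.3, 1.5, 0.6]
grip_width: 0.344
gripper_force: 59.4
```

Call:
{"name": "servo_tool", "arguments": {"rotation": [[0, 0, 0], [0, 0, 0]], "slide": [[-0.0012, 0, 0], [0, 0, 0]], "jaw": [-1, -1]}}

```text
time_s: 17.38
tcp_pos: [494.7, -121.7, 71.3]
tool_rot: [[0.08, 0.997, -0.0], [0.997, -0.08, 0.0], [0.0, -0.0, -1.0]]
force: [-0.4, 0.3, -0.6]
grip_width: 0.349
gripper_force: 59.4
```

Call:
{"name": "servo_tool", "arguments": {"rotation": [[0, 0, 0], [0, 0, 0]], "slide": [[-0.001, 0, 0], [0, 0, 0]], "jaw": [-1, -1]}}

```text
time_s: 17.62
tcp_pos: [494.7, -122.0, 71.3]
tool_rot: [[0.08, 0.997, -0.0], [0.997, -0.08, 0.0], [-0.0, -0.0, -1.0]]
force: [-0.5, -0.1, -1.2]
grip_width: 0.346
gripper_force: 59.4
```

Call:
{"name": "servo_tool", "arguments": {"rotation": [[0, 0, 0], [0, 0, 0]], "slide": [[-0.001, 0, 0], [0, 0, 0]], "jaw": [-1, -1]}}

```text
time_s: 17.88
tcp_pos: [494.7, -122.3, 71.3]
tool_rot: [[0.08, 0.997, -0.0], [0.997, -0.08, -0.0], [-0.0, -0.0, -1.0]]
force: [-0.1, -0.2, -1.0]
grip_width: 0.347
gripper_force: 59.3
```

Call:
{"name": "servo_tool", "arguments": {"rotation": [[0, 0, 0], [0, 0, 0]], "slide": [[-0.001, 0, 0], [0, 0, 0]], "jaw": [-1, -1]}}

```text
time_s: 18.12
tcp_pos: [494.7, -122.7, 71.4]
tool_rot: [[0.08, 0.997, -0.0], [0.997, -0.08, -0.0], [-0.0, -0.0, -1.0]]
force: [0.3, 0.1, -1.1]
grip_width: 0.345
gripper_force: 59.3
```

Call:
{"name": "servo_tool", "arguments": {"rotation": [[0, 0, 0], [0, 0, 0]], "slide": [[-0.001, 0, 0], [0, 0, 0]], "jaw": [-1, -1]}}

```text
time_s: 18.38
tcp_pos: [494.7, -122.9, 71.4]
tool_rot: [[0.08, 0.997, 0.0], [0.997, -0.08, -0.0], [-0.0, 0.0, -1.0]]
force: [0.5, -0.0, -1.0]
grip_width: 0.342
gripper_force: 59.3
```

Call:
{"name": "servo_tool", "arguments": {"rotation": [[0, 0, 0], [0, 0, 0]], "slide": [[-0.001, 0, 0], [0, 0, 0]], "jaw": [-1, -1]}}

```text
time_s: 18.62
tcp_pos: [494.7, -123.2, 71.4]
tool_rot: [[0.08, 0.997, -0.0], [0.997, -0.08, -0.0], [-0.0, -0.0, -1.0]]
force: [-0.3, 0.3, -2.5]
grip_width: 0.348
gripper_force: 59.3
```

Call:
{"name": "servo_tool", "arguments": {"rotation": [[0, 0, 0], [0, 0, 0]], "slide": [[-0.001, 0, 0], [0, 0, 0]], "jaw": [-1, -1]}}

```text
time_s: 18.88
tcp_pos: [494.7, -123.5, 71.4]
tool_rot: [[0.08, 0.997, 0.0], [0.997, -0.08, -0.0], [-0.0, 0.0, -1.0]]
force: [1.6, -0.6, -1.5]
grip_width: 0.341
gripper_force: 59.3
```

Call:
{"name": "servo_tool", "arguments": {"rotation": [[0, 0, 0], [0, 0, 0]], "slide": [[-0.0013, 0, 0], [0, 0, 0]], "jaw": [-1, -1]}}

```text
time_s: 19.12
tcp_pos: [494.6, -123.9, 71.5]
tool_rot: [[0.08, 0.997, 0.0], [0.997, -0.08, 0.0], [0.0, 0.0, -1.0]]
force: [0.5, -0.3, -1.4]
grip_width: 0.344
gripper_force: 59.3
```

Call:
{"name": "servo_tool", "arguments": {"rotation": [[0, 0, 0], [0, 0, 0]], "slide": [[-0.0013, 0, 0], [0, 0, 0]], "jaw": [-1, -1]}}

```text
time_s: 19.38
tcp_pos: [494.6, -124.0, 71.4]
tool_rot: [[0.08, 0.997, -0.0], [0.997, -0.08, 0.001], [0.001, -0.0, -1.0]]
force: [0.0, 2.9, -0.6]
grip_width: 0.347
gripper_force: 59.3
```

```bash
python3 - <<'E'
from h import *
a=env.read_camera("wrist"); s=env.state(); cv2.imwrite("pics/w6.png",a[:,:,::-1]); print(s["tcp_pos"],s["force"],s["wrist_torque"])
C=cam("wrist",s); g=cv2.cvtColor(a,cv2.COLOR_RGB2GRAY)
for u in (235,250,265): print(u,g[192:212,u])
for u in (310,325,340): print(u,g[246:266,u])
for v in (196,200,204): print(v,onz(C,250,v,25)[1]-onz(C,250,v,25)[1]*0, )
th=np.radians(-4.55);gx=np.array([np.cos(th),np.sin(th)]);gy=np.array([-gx[1],gx[0]]);O=np.array([561.58,-124.67])
f=lambda p:np.array(((p[:2]-O)@gx,(p[:2]-O)@gy)).round(1)
print([(v,f(onz(C,250,v,25))[1]) for v in range(194,210,2)],[(v,f(onz(C,325,v,41))[1]) for v in range(248,262,2)])
E
```

```text
[ 494.59 -123.96   71.43] [ 1.04  2.8  -0.69] [ 0.51 -0.12  0.04]
235 [115 115 113 116 114 115 114 114 112  94  72  67  69  70  69  68  68  69
  69  74]
250 [114 114 114 114 113 113 114 115 112  93  72  67  68  69  70  71  69  70
  70  73]
265 [114 114 115 114 114 114 114 115 112  93  72  67  69  69  68  70  71  70
  71  75]
310 [123 123 123 123 122 121 118 130 158 163 163 162 159 159 153 133 123 107
  78  55]
325 [123 124 125 122 122 121 118 130 156 162 160 161 160 160 160 160 160 160
 160 160]
340 [123 124 124 122 122 121 118 130 157 162 161 160 161 160 160 161 159 159
 159 159]
196 -101.81930745777427
200 -104.55788045525495
204 -107.32356846196166
[(194, np.float64(18.8)), (196, np.float64(17.5)), (198, np.float64(16.1)), (200, np.float64(14.7)), (202, np.float64(13.4)), (204, np.float64(12.0)), (206, np.float64(10.6)), (208, np.float64(9.2))] [(248, np.float64(-11.2)), (250, np.float64(-12.6)), (252, np.float64(-14.0)), (254, np.float64(-15.5)), (256, np.float64(-16.9)), (258, np.float64(-18.3)), (260, np.float64(-19.8))]
```

Rail felt (2.8 N). Now I slide along the channel towards the jaw's lead-in.

Call:
{"name": "servo_tool", "arguments": {"rotation": [[0, 0, 0], [0, 0, 0], [0, 0, 0], [0, 0, 0], [0, 0, 0]], "slide": [[0.0003, 0, 0.0002], [0, 0.01, 0], [0, 0.013, 0], [0, 0.01, 0], [0, 0, 0]], "jaw": [-1, -1, -1, -1, -1]}}

```text
time_s: 20.05
tcp_pos: [504.8, -124.8, 71.3]
tool_rot: [[0.08, 0.997, 0.0], [0.997, -0.08, 0.0], [0.0, 0.0, -1.0]]
force: [0.4, 4.2, 1.0]
grip_width: 0.345
gripper_force: 59.4
```

Call:
{"name": "servo_tool", "arguments": {"rotation": [[0, 0, 0], [0, 0, 0], [0, 0, 0], [0, 0, 0], [0, 0, 0]], "slide": [[0, 0.012, 0], [0, 0.014, 0], [0, 0.014, 0], [0, 0.01, 0], [0, 0, 0]], "jaw": [-1, -1, -1, -1, -1]}}

```text
time_s: 20.68
tcp_pos: [519.6, -125.9, 71.3]
tool_rot: [[0.08, 0.997, 0.0], [0.997, -0.08, 0.0], [0.0, 0.0, -1.0]]
force: [-1.0, 4.9, 1.7]
grip_width: 0.347
gripper_force: 59.5
```

Call:
{"name": "servo_tool", "arguments": {"rotation": [[0, 0, 0], [0, 0, 0], [0, 0, 0], [0, 0, 0], [0, 0, 0]], "slide": [[0.0008, 0, -0.0002], [0, 0.012, 0], [0.0002, 0.012, 0], [0, 0.01, 0], [0, 0, 0]], "jaw": [-1, -1, -1, -1, -1]}}

```text
time_s: 21.3
tcp_pos: [529.3, -126.6, 71.3]
tool_rot: [[0.08, 0.997, -0.001], [0.997, -0.08, 0.0], [0.0, -0.001, -1.0]]
force: [-2.9, 4.3, 2.1]
grip_width: 0.348
gripper_force: 59.6
```

Call:
{"name": "servo_tool", "arguments": {"rotation": [[0, 0, 0], [0, 0, 0], [0, 0, 0], [0, 0, 0], [0, 0, 0]], "slide": [[0, 0.01, 0], [0.0002, 0.012, 0], [0, 0.01, 0], [0, 0.006, 0], [0, 0, 0]], "jaw": [-1, -1, -1, -1, -1]}}

```text
time_s: 21.92
tcp_pos: [540.6, -127.5, 71.3]
tool_rot: [[0.08, 0.997, -0.001], [0.997, -0.08, 0.0], [0.0, -0.001, -1.0]]
force: [-3.9, 4.2, 3.4]
grip_width: 0.342
gripper_force: 59.7
```

Call:
{"name": "servo_tool", "arguments": {"rotation": [[0, 0, 0], [0, 0, 0], [0, 0, 0], [0, 0, 0], [0, 0, 0]], "slide": [[0, 0, -0.0006], [0.0002, 0.01, 0], [0, 0.01, 0], [0, 0.01, 0], [0, 0, 0]], "jaw": [-1, -1, -1, -1, -1]}}

```text
time_s: 22.55
tcp_pos: [549.8, -128.2, 71.3]
tool_rot: [[0.08, 0.997, -0.001], [0.997, -0.08, 0.0], [0.0, -0.001, -1.0]]
force: [-1.8, 2.8, -1.0]
grip_width: 0.343
gripper_force: 59.4
```

Call:
{"name": "servo_tool", "arguments": {"rotation": [[0, 0, 0], [0, 0, 0], [0, 0, 0]], "slide": [[0, 0.005, 0], [0, 0.003, 0], [0, 0, 0]], "jaw": [-1, -1, -1]}}

```text
time_s: 22.92
tcp_pos: [552.2, -128.4, 71.3]
tool_rot: [[0.08, 0.997, -0.0], [0.997, -0.08, 0.0], [0.0, -0.0, -1.0]]
force: [-2.4, 3.3, -2.2]
grip_width: 0.342
gripper_force: 59.4
```

Call:
{"name": "servo_tool", "arguments": {"rotation": [[0, 0, 0], [0, 0, 0]], "slide": [[0, 0.005, 0], [0, 0, 0]], "jaw": [-1, -1]}}

```text
time_s: 23.18
tcp_pos: [553.9, -128.5, 71.5]
tool_rot: [[0.08, 0.997, 0.0], [0.997, -0.08, 0.0], [0.0, 0.0, -1.0]]
force: [-1.6, 3.1, -3.6]
grip_width: 0.341
gripper_force: 59.3
```

Call:
{"name": "servo_tool", "arguments": {"rotation": [[0, 0, 0], [0, 0, 0]], "slide": [[0, 0.0015, 0], [0, 0, 0]], "jaw": [-1, -1]}}

```text
time_s: 23.42
tcp_pos: [554.2, -128.5, 71.5]
tool_rot: [[0.08, 0.997, -0.0], [0.997, -0.08, 0.0], [0.0, -0.0, -1.0]]
force: [-3.3, 2.9, -2.4]
grip_width: 0.346
gripper_force: 59.3
```

Call:
{"name": "servo_tool", "arguments": {"rotation": [[0, 0, 0], [0, 0, 0]], "slide": [[0, 0.0015, 0.0004], [0, 0, 0]], "jaw": [-1, -1]}}

```text
time_s: 23.68
tcp_pos: [554.8, -128.6, 71.6]
tool_rot: [[0.08, 0.997, 0.0], [0.997, -0.08, -0.0], [-0.0, 0.0, -1.0]]
force: [-2.0, 2.7, -1.3]
grip_width: 0.348
gripper_force: 59.3
```

Call:
{"name": "servo_tool", "arguments": {"rotation": [[0, 0, 0], [0, 0, 0]], "slide": [[0, 0.0015, 0], [0, 0, 0]], "jaw": [-1, -1]}}

```text
time_s: 23.92
tcp_pos: [555.2, -128.6, 71.6]
tool_rot: [[0.08, 0.997, 0.0], [0.997, -0.08, -0.0], [-0.0, 0.0, -1.0]]
force: [-2.6, 3.1, -1.1]
grip_width: 0.344
gripper_force: 59.3
```

Call:
{"name": "servo_tool", "arguments": {"rotation": [[0, 0, 0], [0, 0, 0]], "slide": [[0, 0.0015, 0.0006], [0, 0, 0]], "jaw": [-1, -1]}}

```text
time_s: 24.18
tcp_pos: [555.8, -128.7, 71.4]
tool_rot: [[0.08, 0.997, 0.0], [0.997, -0.08, -0.0], [-0.0, 0.0, -1.0]]
force: [-2.5, 3.1, 0.1]
grip_width: 0.343
gripper_force: 59.3
```

Call:
{"name": "servo_tool", "arguments": {"rotation": [[0, 0, 0], [0, 0, 0]], "slide": [[0, 0.0015, 0], [0, 0, 0]], "jaw": [-1, -1]}}

```text
time_s: 24.42
tcp_pos: [556.2, -128.7, 71.4]
tool_rot: [[0.08, 0.997, 0.0], [0.997, -0.08, -0.0], [-0.0, 0.0, -1.0]]
force: [-4.0, 3.1, -1.3]
grip_width: 0.343
gripper_force: 59.3
```

Call:
{"name": "servo_tool", "arguments": {"rotation": [[0, 0, 0], [0, 0, 0]], "slide": [[0, 0.0015, 0.0003], [0, 0, 0]], "jaw": [-1, -1]}}

```text
time_s: 24.68
tcp_pos: [556.5, -128.7, 71.3]
tool_rot: [[0.08, 0.997, -0.0], [0.997, -0.08, 0.0], [0.0, -0.0, -1.0]]
force: [-3.7, 3.2, 0.2]
grip_width: 0.342
gripper_force: 59.5
```

Call:
{"name": "servo_tool", "arguments": {"rotation": [[0, 0, 0], [0, 0, 0]], "slide": [[0, 0.0012, 0], [0, 0, 0]], "jaw": [-1, -1]}}

```text
time_s: 24.92
tcp_pos: [556.8, -128.8, 71.3]
tool_rot: [[0.08, 0.997, -0.0], [0.997, -0.08, 0.0], [0.0, -0.0, -1.0]]
force: [-4.6, 3.7, 0.0]
grip_width: 0.347
gripper_force: 59.6
```

Call:
{"name": "servo_tool", "arguments": {"rotation": [[0, 0, 0], [0, 0, 0]], "slide": [[0, 0.0012, 0], [0, 0, 0]], "jaw": [-1, -1]}}

```text
time_s: 25.18
tcp_pos: [557.1, -128.8, 71.3]
tool_rot: [[0.08, 0.997, -0.0], [0.997, -0.08, 0.0], [-0.0, -0.0, -1.0]]
force: [-4.2, 3.4, 0.0]
grip_width: 0.345
gripper_force: 59.6
```

Call:
{"name": "servo_tool", "arguments": {"rotation": [[0, 0, 0], [0, 0, 0]], "slide": [[0, 0.001, 0], [0, 0, 0]], "jaw": [-1, -1]}}

```text
time_s: 25.42
tcp_pos: [557.4, -128.8, 71.3]
tool_rot: [[0.08, 0.997, -0.0], [0.997, -0.08, 0.0], [-0.0, -0.0, -1.0]]
force: [-3.7, 3.5, -0.6]
grip_width: 0.344
gripper_force: 59.6
```

Call:
{"name": "servo_tool", "arguments": {"rotation": [[0, 0, 0], [0, 0, 0]], "slide": [[0, 0.0012, 0], [0, 0, 0]], "jaw": [-1, -1]}}

```text
time_s: 25.68
tcp_pos: [557.8, -128.8, 71.3]
tool_rot: [[0.08, 0.997, -0.0], [0.997, -0.08, 0.0], [0.0, -0.0, -1.0]]
force: [-3.8, 3.8, 1.1]
grip_width: 0.345
gripper_force: 59.6
```

Call:
{"name": "servo_tool", "arguments": {"rotation": [[0, 0, 0], [0, 0, 0]], "slide": [[0, 0.001, 0], [0, 0, 0]], "jaw": [-1, -1]}}

```text
time_s: 25.92
tcp_pos: [558.1, -128.8, 71.3]
tool_rot: [[0.08, 0.997, -0.0], [0.997, -0.08, 0.0], [0.0, -0.0, -1.0]]
force: [-3.1, 3.7, 0.8]
grip_width: 0.343
gripper_force: 59.6
```

Call:
{"name": "servo_tool", "arguments": {"rotation": [[0, 0, 0], [0, 0, 0]], "slide": [[0, 0.0012, 0], [0, 0, 0]], "jaw": [-1, -1]}}

```text
time_s: 26.18
tcp_pos: [558.2, -128.8, 71.3]
tool_rot: [[0.08, 0.997, -0.001], [0.997, -0.08, 0.0], [0.0, -0.001, -1.0]]
force: [-5.1, 2.9, 1.4]
grip_width: 0.346
gripper_force: 59.7
```

Call:
{"name": "servo_tool", "arguments": {"rotation": [[0, 0, 0], [0, 0, 0]], "slide": [[0, 0.001, 0], [0, 0, 0]], "jaw": [-1, -1]}}

```text
time_s: 26.42
tcp_pos: [558.3, -128.8, 71.3]
tool_rot: [[0.08, 0.997, -0.002], [0.997, -0.08, 0.0], [0.0, -0.002, -1.0]]
force: [-6.1, 3.2, 2.3]
grip_width: 0.34
gripper_force: 59.8
```

Contact with the bolt: x has stopped and the force is rising. Building up gently.

Call:
{"name": "servo_tool", "arguments": {"rotation": [[0, 0, 0], [0, 0, 0]], "slide": [[0, 0.001, 0], [0, 0, 0]], "jaw": [-1, -1]}}

```text
time_s: 26.68
tcp_pos: [558.3, -128.9, 71.3]
tool_rot: [[0.08, 0.997, -0.002], [0.997, -0.08, 0.0], [0.0, -0.002, -1.0]]
force: [-7.1, 3.1, 3.6]
grip_width: 0.346
gripper_force: 59.9
```

Call:
{"name": "servo_tool", "arguments": {"rotation": [[0, 0, 0], [0, 0, 0]], "slide": [[0, 0.001, 0], [0, 0, 0]], "jaw": [-1, -1]}}

```text
time_s: 26.92
tcp_pos: [558.3, -128.9, 71.3]
tool_rot: [[0.08, 0.997, -0.003], [0.997, -0.08, 0.0], [0.0, -0.003, -1.0]]
force: [-8.8, 3.0, 4.8]
grip_width: 0.344
gripper_force: 60.1
```

Call:
{"name": "servo_tool", "arguments": {"rotation": [[0, 0, 0], [0, 0, 0]], "slide": [[0, 0.0015, -0.0003], [0, 0, 0]], "jaw": [-1, -1]}}

```text
time_s: 27.18
tcp_pos: [558.4, -128.9, 71.4]
tool_rot: [[0.079, 0.997, -0.004], [0.997, -0.079, 0.0], [0.0, -0.004, -1.0]]
force: [-9.7, 4.4, 6.4]
grip_width: 0.344
gripper_force: 60.2
```

Call:
{"name": "servo_tool", "arguments": {"rotation": [[0, 0, 0], [0, 0, 0]], "slide": [[0, 0.0008, 0], [0, 0, 0]], "jaw": [-1, -1]}}

```text
time_s: 27.42
tcp_pos: [558.4, -128.9, 71.4]
tool_rot: [[0.079, 0.997, -0.004], [0.997, -0.079, 0.001], [0.0, -0.004, -1.0]]
force: [-11.2, 4.2, 8.3]
grip_width: 0.344
gripper_force: 60.3
```

Call:
{"name": "servo_tool", "arguments": {"rotation": [[0, 0, 0], [0, 0, 0], [0, 0, 0]], "slide": [[0, 0.0006, -0.001], [0, 0, 0], [0, 0, 0]], "jaw": [-1, -1, -1]}}

```text
time_s: 27.8
tcp_pos: [558.4, -128.9, 71.4]
tool_rot: [[0.079, 0.997, -0.005], [0.997, -0.079, 0.001], [0.0, -0.005, -1.0]]
force: [-10.5, 3.5, 5.2]
grip_width: 0.344
gripper_force: 60.1
```

Call:
{"name": "servo_tool", "arguments": {"rotation": [[0, 0, 0], [0, 0, 0], [0, 0, 0]], "slide": [[0, 0.0012, -0.0005], [0, 0, 0], [0, 0, 0]], "jaw": [-1, -1, -1]}}

```text
time_s: 28.18
tcp_pos: [558.5, -128.9, 71.3]
tool_rot: [[0.079, 0.997, -0.005], [0.997, -0.079, 0.001], [0.0, -0.005, -1.0]]
force: [-11.9, 3.3, 4.2]
grip_width: 0.343
gripper_force: 60.2
```

Call:
{"name": "servo_tool", "arguments": {"rotation": [[0, 0, 0], [0, 0, 0], [0, 0, 0], [0, 0, 0], [0, 0, 0], [0, 0, 0]], "slide": [[0, 0, 0], [0, 0, 0], [0, 0, 0], [0, 0, 0], [0, 0, 0], [0, 0, 0]], "jaw": [-1, -1, -1, -1, -1, -1]}}

```text
time_s: 28.92
tcp_pos: [558.5, -128.8, 71.4]
tool_rot: [[0.079, 0.997, -0.005], [0.997, -0.079, 0.001], [0.0, -0.005, -1.0]]
force: [-11.8, 3.2, 4.9]
grip_width: 0.344
gripper_force: 60.2
```

Call:
{"name": "servo_tool", "arguments": {"rotation": [[0, 0, 0], [0, 0, 0], [0, 0, 0], [0, 0, 0]], "slide": [[0, 0, 0], [0, 0, 0], [0, 0, 0], [0, 0, 0]], "jaw": [-1, -1, -1, -1]}}

```text
time_s: 29.42
tcp_pos: [558.5, -128.9, 71.4]
tool_rot: [[0.079, 0.997, -0.005], [0.997, -0.079, 0.001], [0.0, -0.005, -1.0]]
force: [-11.4, 3.1, 4.9]
grip_width: 0.343
gripper_force: 60.2
```

Held for over 1 s at about 11.5 N at the wrist, which is about 9-10 N on the bolt after sliding drag. Ease slightly, then open slowly.

Call:
{"name": "servo_tool", "arguments": {"rotation": [[0, 0, 0], [0, 0, 0], [0, 0, 0], [0, 0, 0], [0, 0, 0], [0, 0, 0], [0, 0, 0], [0, 0, 0]], "slide": [[0, -0.0015, 0], [0, 0, 0], [0, 0, 0], [0, 0, 0], [0, 0, 0], [0, 0, 0], [0, 0, 0], [0, 0, 0]], "jaw": [-1, -1, -0.3, -0.25, -0.2, -0.12, -0.04, 0.02]}}

```text
time_s: 30.42
tcp_pos: [560.8, -129.3, 72.1]
tool_rot: [[0.08, 0.997, 0.001], [0.997, -0.08, -0.001], [-0.001, 0.001, -1.0]]
force: [0.1, -0.9, -1.3]
grip_width: 0.507
gripper_force: 0.0
```

Call:
{"name": "servo_tool", "arguments": {"rotation": [[0, 0, 0], [0, 0, 0]], "slide": [[0, 0, 0], [0, 0, 0]], "jaw": [0.02, 0.02]}}

```text
time_s: 30.68
tcp_pos: [560.3, -129.1, 71.8]
tool_rot: [[0.08, 0.997, 0.0], [0.997, -0.08, -0.0], [-0.0, 0.0, -1.0]]
force: [-0.1, -0.9, 0.5]
grip_width: 0.508
gripper_force: 0.0
```

Call:
{"name": "servo_tool", "arguments": {"rotation": [[0, 0, 0], [0, 0, 0], [0, 0, 0], [0, 0, 0], [0, 0, 0], [0, 0, 0], [0, 0, 0]], "slide": [[0, 0, -0.03], [0, 0, -0.08], [0, 0, -0.12], [0, 0, -0.12], [0, 0, -0.08], [0, 0, 0], [0, 0, 0]], "jaw": [0.02, 0.02, 0.02, 0.02, 0.02, 0.02, 0.02]}}

```text
time_s: 31.55
tcp_pos: [559.8, -128.8, 200.0]
tool_rot: [[0.08, 0.997, -0.001], [0.997, -0.08, 0.0], [0.0, -0.001, -1.0]]
force: [0.3, -0.5, -0.8]
grip_width: 0.506
gripper_force: 0.0
```

```bash
python3 - <<'E'
from h import *
s=env.state(); a=env.read_camera("wrist"); b=env.read_camera("side"); cv2.imwrite("pics/w7.png",a[:,:,::-1]); print(s["tcp_pos"],s["time_s"])
C=cam("wrist",s);u,v=proj(C,[558,-128,60]).astype(int);S=cam("side");p,q=proj(S,[558,-128,60]).astype(int)
o=np.zeros((600,800,3),np.uint8)
o[:500,:500]=cv2.resize(a[v-62:v+63,u-62:u+63,::-1],(500,500),interpolation=3)
o[:500,500:]=cv2.resize(b[q-50:q+50,p-30:p+30,::-1],(300,500),interpolation=3); cv2.imwrite("pics/c7.png",o)
E
```

```text
[ 559.76 -128.82  200.02] 31.55
```

View pics/c7.png

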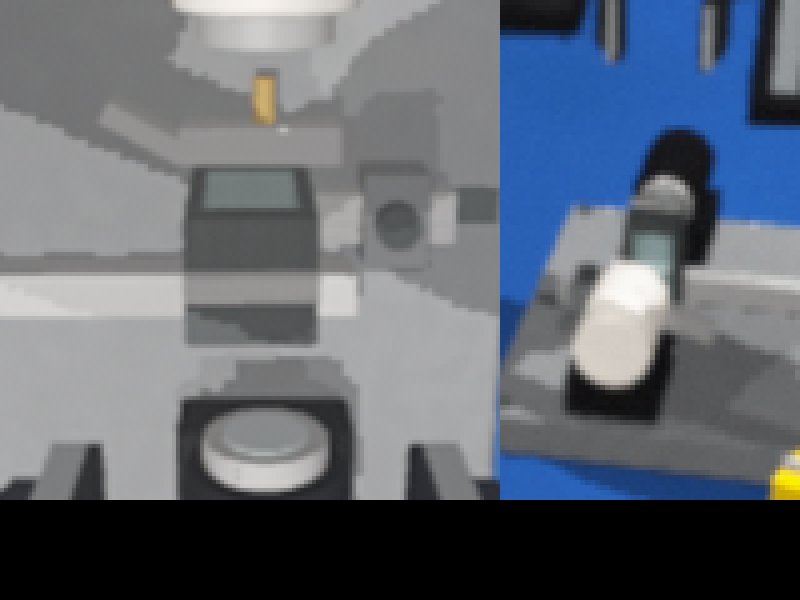

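The wrist crop shows the cell upright at (252,255), square between jaw (260,147) and rail (90,295), with the bolt at (338,215) right beside it; the lamp and receiver face its windows. The cell's top hides the contact line, so I look once from the +x side.

Call:
{"name": "servo_tool", "arguments": {"rotation": [[0, 0, 0], [0, 0, 0], [0, 0, 0], [0, 0, 0], [0, 0, 0], [0, 0, 0]], "slide": [[0, 0.06, 0], [0, 0.08, 0], [0, 0.08, 0], [0, 0.06, 0], [0, 0, 0], [0, 0, 0]], "jaw": [0.02, 0.02, 0.02, 0.02, 0.02, 0.02]}}

```text
time_s: 32.4
tcp_pos: [643.0, -135.5, 199.6]
tool_rot: [[0.08, 0.997, -0.002], [0.997, -0.08, 0.001], [0.001, -0.002, -1.0]]
force: [0.5, 0.6, -0.2]
grip_width: 0.506
gripper_force: 0.0
```

```bash
python3 - <<'E'
from h import *
s=env.state(); a=env.read_camera("wrist"); cv2.imwrite("pics/w8.png",a[:,:,::-1]); print(s["tcp_pos"],s["time_s"])
C=cam("wrist",s);u,v=proj(C,[572,-128,50]).astype(int);print(u,v)
cv2.imwrite("pics/c8.png",cv2.resize(a[v-40:v+40,u-50:u+50,::-1],(750,600),interpolation=3))
E
```

```text
[ 643.   -135.46  199.57] 32.4
183 181
```

View pics/c8.png

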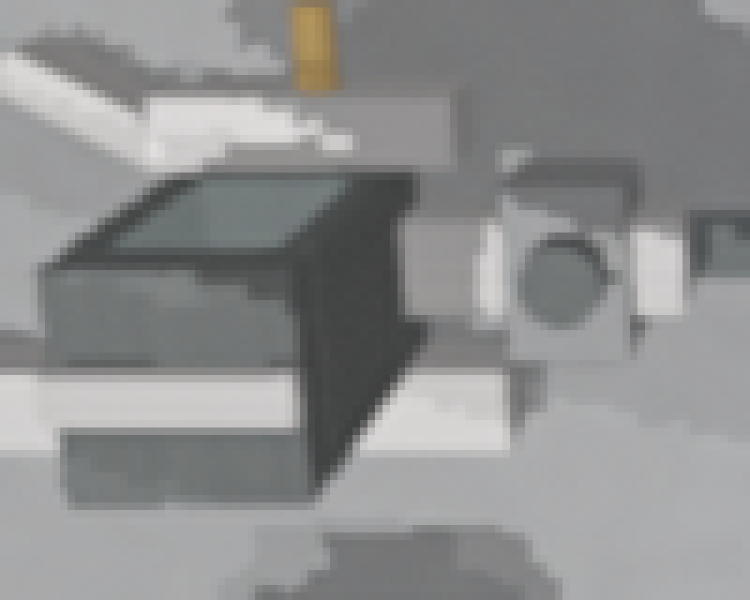

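The crop shows the bolt (405–480, 265) lying directly on the cell's foot at column 405, with no gap and no feeler visible. The cell is upright, square and between jaw and rail, and the robot is clear.

```bash
python3 - <<'E'
from cell import env
print(env.finish_job())
E
```

```text
the job is handed in; nothing more can be done
None
```

The cell stands upright between rail and jaw with its clear faces towards the lamp and receiver, home against the stop's bolt after a hold of over 1 s at about 11.5 N at the wrist, and the job is handed in at about 32 s; the one doubt is that by the rail-contact travel it was set down at y of about +4 mm (images said +2.3), against the 0 to +3 asked.

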